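# Open the dust gate under its guard with the hooked rod

### The job

The lathe's dust-extraction gate sits under a barred guard where no hand may go: take the hooked rod from its wooden rest, reach it in through the guard's open front, catch the upright pin of the gate from behind and draw the gate fully open to its stop, keeping the gripper itself off the gate and its guard. At the stop, hold a firm steady pull of about 15 N for a second so that the gate stays put, and never push or pull on the gate or its guard with 20 N or more. Then lay the hooked rod back in the notches of its rest as it lay before, leave the gate open and leave everything else on the table where it is.

Things in the scene. Friction and masses are not known exactly. Their poses are not given: they have to be found in the camera images.
- hook: Hooked rod, loose, 0.16 kg. Origin: centre of the underside of its wooden handle; x along the rod to the hook, z up. Handle x -50 to 50, 18 wide, 22 high, flat sides; grip it from above across the width near x = 15 (mass centre about x = 35). A steel rod, diameter 8, axis at height 11, runs on to x = 195 and bends square to +y (left).
- hook_tip (a point): End of the hook's axis, at (195, 30, 11) in the rod's frame. The hook is the straight bent end, diameter 8, its axis from (195, 0, 11) to here; its round end reaches 4 further.
- rest: Fixed wooden rest, base plate 220 x 70 x 10. Origin: table level below the handle's centre; x to the hook. Two notched posts, 12 thick: rear at x = -35, notch floor 30 high, 28 wide, carries the handle; front at x = 120, floor 37 high, 20 wide, carries the steel rod. Cheeks 10 above the floors. A rod lying right has the rest's frame raised by 30.
- gatebox: Fixed gate housing and guard. Origin: on the table under the guard; x inward from open front to duct, z up. Base plate 15 thick, x -85 to 115. Side walls' inner faces at y = +-85, from x = -75. Roof: crosswise bars, diameter 5, underside 95 high, from x = -72. End wall x = 107; white duct, diameter 90, along y behind it. Front opening 170 wide, clear from height 30 to 95.
- pin (a point): Point on the axis of the gate's upright steel pin, at height 55, moving with the gate. Pin diameter 12, from the gate plate (top 24 high, with a collar of diameter 24 up to 30) to height 80. In the housing's frame at y = 0, x = 30 with the gate shut, moving to -x as it opens.
- gate (a joint): How far the gate is drawn open, m: 0 shut. It slides along the housing's -x, towards the open front, drags with about 4 N and stays where it is left; it starts 0 to 10 mm open. Its rigid stop, a steel block 14 x 44 x 13 clamped on the base plate before the gate plate's front edge, is set anew each time: the gate meets it at 24 to 50 mm, to be found by feel.
- jar: bystander: small closed jar, diameter 60, height 75 mm; origin: at its underside; not to be moved
- beadbox: bystander: low open wooden sorting box 160 x 120 x 35 mm; origin: at its underside; not to be moved
- blank: bystander: round wooden disc, diameter 48, height 18 mm; origin: at its underside; not to be moved
- scriber: bystander: straight screwdriver-like scriber without a hook, lying, length 170 mm; origin: at its underside; not to be moved
- bowl: bystander: small bowl, diameter 70, height 35 mm; origin: at its underside; not to be moved
- cup: bystander: mug, diameter 72, height 90 mm; origin: at its underside; not to be moved
- pliers: bystander: pliers lying, length 140, height 12 mm; origin: at its underside; not to be moved

How it is judged:
By the outcome, as a careful person would: the job done as asked, in the order asked, and still so for the second after the job is handed in, with the robot touching nothing.
It also fails if it takes over 64 s, if anything falls off the work surface, if the arm or the gripper's body presses on something with over 40 N, if the wrist force passes 120 N, or if a joint passes its speed limit or range.

### The arm

A 7-joint arm with a two-finger parallel gripper is mounted at the origin on the work surface. World frame = base frame: x ahead of the robot, y to its left, z up, the work surface at z = 0. Lengths are in m, angles in rad, forces in N, time in s.
With the tool pointing down it reaches from about 0.4 to 0.85 m from the base axis. Payload 4.5 kg.
Tool frame: the origin (TCP) lies where the fingers leave the gripper's body, on its centre line; the fingertips stand 64 mm ahead of it and the grasp point (between the pads) lies 45 mm ahead of it; z points along the fingers, y is the direction in which the jaws open and shut (so a half turn about z gives the same grasp; the last joint's range is limited). The gripper opens to 88 mm and grips with 3 to 60 N. Pads are 18 mm wide; open, the fingers measure 123 mm over their backs; the gripper's body (75 mm by 187 mm) begins 45 mm behind the grasp point.
Start: joints at [1.257, 0.689, -0.195, 1.565, 0.157, 0.902, -0.215], TCP at [0.213, -0.588, 0.303] pointing down, gripper open.
Joint ranges: [-3.01, 3.01], [-0.46, 2.08], [-1.47, 1.51], [0.13, 2.56], [-1, 4.14], [0.04, 2.09], [-2.66, 2.66]. Speed limits (rad/s): [2.57, 2.57, 3.14, 3.14, 3.14, 3.14, 3.14].

### API

Orientations are given as a unit quaternion [x, y, z, w].
In Python, from plant import monitor, snapshot, workorder, finder gives the robot as it stands.
- The arm moves only by the tool carry_out, never from a script. Its argument "motion" is one flat list of numbers, 6 for each row, row after row: the shift along the tool's x, y, z in cm, then the turn, a rotation vector about the tool's x, y, z in rad. In form: [x, y, z, rx, ry, rz, x, y, z, rx, ry, rz, ...]. A call has 1 to 8 rows; each row shifts and turns the commanded pose from where the row before left it, along the tool's axes as they then stand; what a row does not reach is not made up. A row lasts 1/8 s, in which the tool goes at most 62.5 mm and 10.7 degrees, less where a joint would pass 70% of its speed; a pose out of reach is approached as far as the arm can. A call with a gripper value outside its range is refused whole. "hand" is the finger opening in cm, from 0 to 8.81, set as the call begins (left out, the last holds). The fingers move at their own pace and stop on an object; "grip_force" is the grip in N (left out, the last holds). Time passes only in rows, so rows that do not move let the fingers close. It gives the time, the measured TCP pose, the force and the opening at its end, in the units of the state.
- monitor.get_state(): the state, without advancing time (a new reading comes with each control period).
- snapshot(name): name is "scene" or "side" or "wrist"; returns a dict with "frame" (420x560x3 uint8, red, green, blue), "range_z" (420x560 float32, m along the optical axis (not along the pixel's ray), 0 where there is no reading), "fx", "fy", "cx", "cy" (pixels), "rvec" (rotation vector, rad) and "tvec" (3), from world to camera coordinates, as OpenCV has them; the wrist camera has in their place "hand_eye" (4x4, takes a point from camera to tool coordinates, whose origin is the TCP and whose axes are the flange's). Camera axes: x right, y down, z forward; pixel columns grow to the right and rows downward; lengths in m; the calibration is good to about 2 mm. A picture is of the moment at which its call begins: read the wrist's pose just before it.
- workorder.finish_job(): hands the job in, once; it reports no verdict.
Trained networks look in a picture, given as the dict that the camera call returned (one of the last four; its "shot" number tells which), for a name from the list of things; names that differ only in an ending like _2 or _b are one class to them, and where a whole thing is asked for, a point or a joint stands for the part that bears it (a point fixed in the world has none). Each returns a list of dicts, best first, with "p" (0 to 1); they miss things now and then, are a little off and sometimes report something else, mostly with a low value. They report only what shows in the picture. A call takes as long as a camera call.
- finder.masks_of(picture, thing): "pixels" (420x560 bool, what is visible of it) and "extent" ([left, top, right, bottom] in pixels, round what is visible of it).
The state is a dict: "clock": time; "q": joint angles; "qd": joint speeds; "joint_torque": joint torques, N m; "tool_pos": TCP position; "eef_rot": TCP orientation; "contact_force": force on the tool from outside, world axes, zero at the start; "moment": the same for the moment, N m; "opening": opening from 0.0 (shut) to 1.0 (fully open).
Only numpy, scipy, OpenCV 4.12 (cv2) and the standard library are available. Lean on these libraries where they do the work, as an engineer would, in place of code of your own. Each camera call takes 0.05 s, during which the arm holds its last target. There are 200 camera calls.

## Working session

There is one attempt and no reset: what is moved stays moved. The work goes in short steps, Python scripts to look and compute and a tool call to move; the robot and the scene stay as the last step left them, time stands still between calls to the robot, and variables do not carry over. Pictures are saved under pics/ and viewed, about 8 in all and at most 12, crops included, and the job is handed in when it is done.

Besides the shell and the picture viewer there is one more tool, called after ">>>" in YAML: its name, and indented under it one key for each argument. carry_out: Moves the arm, as the interface text tells. Its arguments: {"type":"object","properties":{"motion":{"type":"array"},"hand":{"type":"number"},"grip_force":{"type":"number"}},"required":["motion"]}

```bash
mkdir -p pics; ls; cat > h.py <<'E'
import numpy as np, cv2
from scipy.spatial.transform import Rotation as R
from plant import monitor, snapshot, workorder, finder
def cam2world(p):
    """4x4 camera->world"""
    T=np.eye(4)
    if 'hand_eye' in p:
        s=monitor.get_state(); T[:3,:3]=R.from_quat(s['eef_rot']).as_matrix(); T[:3,3]=s['tool_pos']
        return T@np.array(p['hand_eye'])
    T[:3,:3]=cv2.Rodrigues(np.array(p['rvec'],float))[0]; T[:3,3]=np.ravel(p['tvec'])
    return np.linalg.inv(T)
def cloud(p,mask=None):
    T=cam2world(p); z=p['range_z']; m=z>0
    if mask is not None: m=m&mask
    v,u=np.nonzero(m); d=z[v,u]
    c=np.stack([(u-p['cx'])/p['fx']*d,(v-p['cy'])/p['fy']*d,d],1)
    return c@T[:3,:3].T+T[:3,3], np.stack([u,v],1)
def save(p,name): cv2.imwrite('pics/'+name,p['frame'][:,:,::-1])
E
python3 - <<'E'
from h import *
s=monitor.get_state(); print({k:np.round(v,3) for k,v in s.items()})
for n in ['scene','side']:
    p=snapshot(n); save(p,n+'.png')
    print(n,cam2world(p)[:3,3].round(3))
    for t in ['hook','rest','gatebox','pin','jar','beadbox','blank','scriber','bowl','cup','pliers']:
        for r in finder.masks_of(p,t)[:2]:
            c,_=cloud(p,r['pixels']); 
            if len(c): print(t,round(r['p'],2),r['extent'],len(c),np.median(c,0).round(3),c.min(0).round(3),c.max(0).round(3))
a=cv2.imread('pics/scene.png');
E
```

```text
pics
{'clock': np.float64(0.0), 'q': array([ 1.257,  0.69 , -0.195,  1.566,  0.157,  0.902, -0.215]), 'qd': array([-0.   , -0.001, -0.   , -0.   ,  0.001, -0.001,  0.   ]), 'joint_torque': array([ 0.0000e+00, -5.2756e+01, -1.2670e+00, -1.5343e+01, -5.3000e-02,
        6.0000e-03,  0.0000e+00]), 'tool_pos': array([ 0.213, -0.587,  0.302]), 'eef_rot': array([ 0.985,  0.173, -0.   , -0.001]), 'contact_force': array([-0.731,  0.042,  0.031]), 'moment': array([ 0.03 , -0.009, -0.022]), 'opening': np.float64(1.002)}
scene [ 1.227 -0.943  1.159]
hook 0.64 [190.0, 258.1, 271.3, 292.8] 369 [ 0.487 -0.306  0.047] [ 0.419 -0.325 -0.003] [ 0.658 -0.249  0.057]
hook 0.53 [324.4, 212.9, 343.3, 234.5] 207 [0.654 0.053 0.026] [0.627 0.009 0.019] [0.677 0.091 0.097]
rest 0.71 [181.3, 267.7, 260.1, 300.9] 1219 [ 0.525 -0.31   0.01 ] [ 0.392 -0.355 -0.004] [ 0.62  -0.242  0.052]
rest 0.25 [167.6, 316.7, 247.3, 387.5] 3216 [ 0.638 -0.487  0.013] [ 0.529 -0.578 -0.005] [ 0.72  -0.419  0.107]
gatebox 0.61 [280.4, 179.2, 408.9, 282.9] 6583 [0.726 0.032 0.076] [ 0.478 -0.096 -0.008] [0.844 0.278 0.108]
pin 
[... 1724 characters left out ...]
.595  0.393 -0.001] [0.714 0.472 0.083]
beadbox 0.62 [335.3, 118.6, 396.4, 162.7] 1455 [ 0.626 -0.478  0.021] [ 0.544 -0.551 -0.003] [ 0.716 -0.414  0.043]
blank 0.61 [336.2, 227.8, 355.9, 245.2] 238 [ 0.386 -0.1    0.018] [ 0.365 -0.129 -0.001] [ 0.421 -0.079  0.026]
scriber 0.62 [380.7, 165.3, 425.4, 191.2] 281 [ 0.394 -0.417  0.019] [ 0.347 -0.468 -0.008] [ 0.519 -0.406  0.033]
bowl 0.93 [165.1, 289.1, 193.9, 309.5] 484 [0.555 0.366 0.022] [ 0.478  0.33  -0.001] [0.582 0.406 0.089]
cup 0.71 [152.5, 308.8, 199.4, 357.8] 1455 [0.451 0.429 0.055] [ 0.415  0.388 -0.002] [0.506 0.496 0.095]
pliers 0.56 [200.0, 308.7, 254.7, 342.4] 506 [0.422 0.319 0.012] [0.35  0.277 0.004] [0.493 0.341 0.022]
```

```bash
python3 - <<'E'
import cv2, numpy as np
a=cv2.imread('pics/scene.png')[150:330,130:430];b=cv2.imread('pics/side.png')[140:290,150:450]
a=cv2.resize(a,None,fx=2,fy=2,interpolation=cv2.INTER_CUBIC)[:300];b=cv2.resize(b,None,fx=2,fy=2,interpolation=cv2.INTER_CUBIC)
cv2.imwrite('pics/ab.png',np.vstack([a,b]))
E
```

```text
(no output)
```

View pics/ab.png

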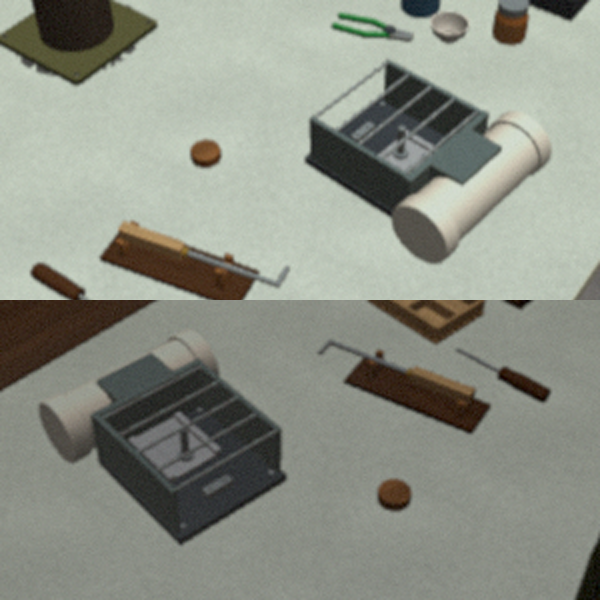

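The view shows the rest with the hook lower left/centre (bend towards the guard). The gate housing has its duct at lower right in the scene view, and its open front faces the opposite way. Pin and stop block are visible inside. Next I'll fit both poses.

```bash
cat >> h.py <<'E'
def go(pos,yaw):
    """total shift in tool axes (cm) and turn about tool z for tool-down pose; yaw=world angle of tool x"""
    s=monitor.get_state(); M=R.from_quat(s['eef_rot']); d=M.inv().apply(np.array(pos)-s['tool_pos'])*100
    T=R.from_matrix(np.array([[np.cos(yaw),np.sin(yaw),0],[np.sin(yaw),-np.cos(yaw),0],[0,0,-1]]))
    rv=(M.inv()*T).as_rotvec(); print('shift cm',d.round(2),'n>=',np.ceil(np.linalg.norm(d)/6.25),'rotvec',rv.round(3))
E
python3 - <<'E'
from h import *
P=[]
for n in ['scene','side']:
    p=snapshot(n); c,_=cloud(p); P.append(c)
w=snapshot('wrist'); print(np.array(w['hand_eye']).round(3), w['fx'])
P=np.vstack(P)
g=P[(P[:,0]>.5)&(P[:,0]<.95)&(P[:,1]>-.2)&(P[:,1]<.25)&(P[:,2]>.012)&(P[:,2]<.2)]
hst=np.histogram(g[:,2],bins=np.arange(0.01,.14,.005)); print(list(zip(hst[1].round(3),hst[0])))
def hm(P,x0,x1,y0,y1,r):
    im=np.zeros((int((x1-x0)/r)+1,int((y1-y0)/r)+1),np.float32)
    m=(P[:,0]>x0)&(P[:,0]<x1)&(P[:,1]>y0)&(P[:,1]<y1); Q=P[m]
    np.maximum.at(im,(((x1-Q[:,0])/r).astype(int),((y1-Q[:,1])/r).astype(int)),Q[:,2]); return im
im=hm(P,.34,.94,-.4,.25,.002)
c=cv2.applyColorMap(np.clip(im/.12*255,0,255).astype(np.uint8),cv2.COLORMAP_JET)
c=cv2.resize(c,None,fx=2,fy=2,interpolation=cv2.INTER_NEAREST)
cv2.imwrite('pics/hm.png',c); print(c.shape)
E
```

```text
[[ 0.001 -0.958 -0.287  0.074]
 [ 1.     0.001  0.001 -0.   ]
 [-0.    -0.287  0.958 -0.082]
 [ 0.     0.     0.     1.   ]] 339.16423448751084
[(np.float64(0.01), np.int64(692)), (np.float64(0.015), np.int64(1384)), (np.float64(0.02), np.int64(713)), (np.float64(0.025), np.int64(794)), (np.float64(0.03), np.int64(426)), (np.float64(0.035), np.int64(297)), (np.float64(0.04), np.int64(328)), (np.float64(0.045), np.int64(286)), (np.float64(0.05), np.int64(373)), (np.float64(0.055), np.int64(397)), (np.float64(0.06), np.int64(428)), (np.float64(0.065), np.int64(460)), (np.float64(0.07), np.int64(477)), (np.float64(0.075), np.int64(540)), (np.float64(0.08), np.int64(628)), (np.float64(0.085), np.int64(772)), (np.float64(0.09), np.int64(1042)), (np.float64(0.095), np.int64(1949)), (np.float64(0.1), np.int64(1500)), (np.float64(0.105), np.int64(60)), (np.float64(0.11), np.int64(0)), (np.float64(0.115), np.int64(0)), (np.float64(0.12), np.int64(0)), (np.float64(0.125), np.int64(0)), (np.float64(0.13), np.int64(0))]
(600, 652, 3)
```

View pics/hm.png

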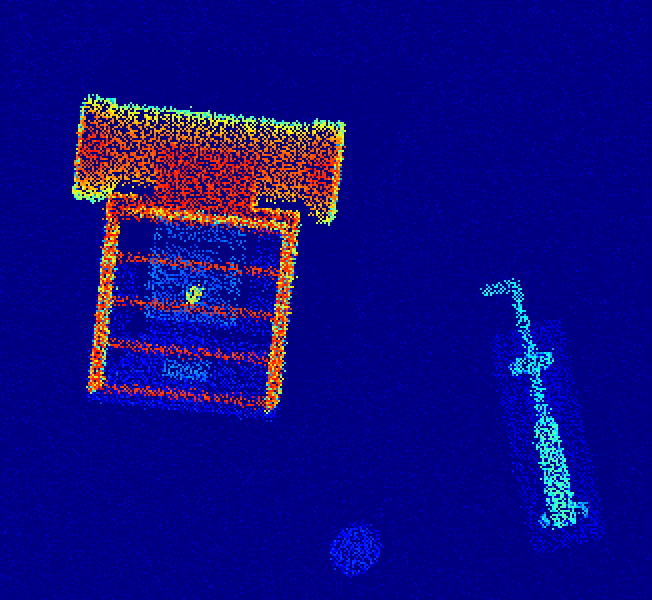

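>>> carry_out:
  motion: [5.3,-2.5,0,0,0,0,5.3,-2.5,0,0,0,0,5.3,-2.5,0,0,0,0,5.3,-2.5,0,0,0,0,5.3,-2.5,0,0,0,0,5.3,-2.5,0,0,0,0,0,0,0,0,0,0]

```text
clock: 2.22
tool_pos: [0.4656, -0.3326, 0.303]
eef_rot: [0.984, 0.178, 0.002, -0.001]
contact_force: [0.4, 0.0, -0.1]
opening: 1.002
```

Height map (1 px = 1 mm): housing yaw is about -6°, with its front at row ~395 and the pin at about (195,293). The rod lies at yaw ≈ +14° from (570,525) to (515,280), with its bend to +y. Next, a close fit of the handle.

```bash
cat >> h.py <<'E'
def handle(p,lo=.0475,hi=.058,c0=(0.46,-.305),yaw0=0.24):
    P,_=cloud(p); u=np.array([np.cos(yaw0),np.sin(yaw0)]); n=np.array([-u[1],u[0]])
    Q=P[(P[:,2]>lo)&(P[:,2]<hi)&(np.abs((P[:,:2]-c0)@u)<.085)&(np.abs((P[:,:2]-c0)@n)<.03)]
    (c,sz,a)=cv2.minAreaRect(Q[:,:2].astype(np.float32))
    v=np.linalg.svd(Q[:,:2]-Q[:,:2].mean(0))[2][0]; v=v*np.sign(v[0])
    s=(Q[:,:2]-Q[:,:2].mean(0))@v; print('N',len(Q),'mean',Q.mean(0).round(4),'rect',np.round(c,4),np.round(sz,4),'yaw',np.arctan2(v[1],v[0]).round(4),'s',np.percentile(s,[0,1,50,99,100]).round(4))
    return Q
E
python3 - <<'E'
from h import *
w=snapshot('wrist'); save(w,'w1.png'); handle(w)
for n in ['scene','side']: handle(snapshot(n))
P,_=cloud(w)
# steel rod and hook points
u=np.array([np.cos(.24),np.sin(.24)]); 
for t in ['hook','hook_tip','rest']:
    for r in finder.masks_of(w,t)[:2]:
        c,_=cloud(w,r['pixels']); print(t,r['p'],r['extent'],np.median(c,0).round(3))
E
```

```text
N 1793 mean [ 0.4645 -0.3081  0.0514] rect [ 0.4652 -0.3078] [0.1077 0.0181] yaw 0.2083 s [-0.0531 -0.0512  0.0011  0.0488  0.0546]
N 191 mean [ 0.4685 -0.3076  0.0515] rect [ 0.468  -0.3069] [0.1051 0.0223] yaw 0.2268 s [-0.0529 -0.0489  0.0009  0.0503  0.0523]
N 167 mean [ 0.4647 -0.3029  0.0522] rect [ 0.4757 -0.3016] [0.1252 0.0263] yaw 0.2099 s [-0.0515 -0.051  -0.0011  0.0639  0.0737]
hook 0.75 [240.7, 1.2, 278.9, 221.4] [ 0.489 -0.307  0.051]
hook_tip 0.83 [241.0, 0.7, 279.0, 219.9] [ 0.49  -0.306  0.051]
rest 0.84 [219.1, 14.7, 310.9, 228.8] [ 0.519 -0.302  0.009]
rest 0.49 [382.2, 0.0, 558.3, 171.4] [ 0.62  -0.492  0.008]
```

View pics/w1.png

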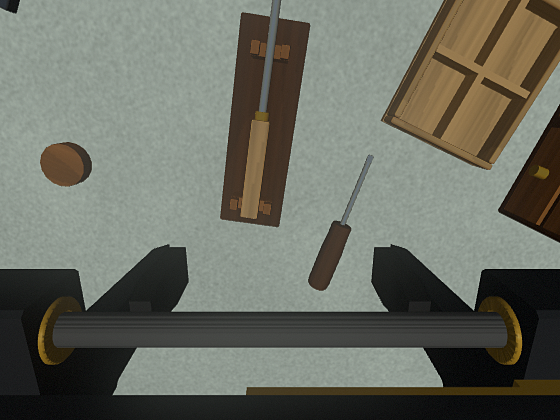

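The wrist view shows the handle at px (262,118)-(248,218), lying clean in both notches. The scriber is to the right and clear. Now above the grasp.

```bash
python3 - <<'E'
from h import *
go([.480,-.3045,.16],.213)
w=snapshot('wrist'); P,_=cloud(w)
Q=P[(P[:,2]>.006)&(P[:,2]<.015)&(P[:,0]>.38)&(P[:,0]<.63)&(P[:,1]<-.22)&(P[:,1]>-.37)]
u=np.array([np.cos(.22),np.sin(.22)]);n=np.array([-u[1],u[0]]);Q=Q[(np.abs((Q[:,:2]-[.505,-.3])@n)<.045)]
print(len(Q),cv2.minAreaRect(Q[:,:2].astype(np.float32)))
E
```

```text
shift cm [ 3.14 -2.64 14.27] n>= 3.0 rotvec [0.001 0.001 0.132]
9990 ((0.5031984448432922, -0.2964155673980713), (0.22007635235786438, 0.07007835805416107), 12.241185188293457)
```

>>> carry_out:
  motion: [1.05,-0.88,4.75,0,0,0.044,1.05,-0.88,4.75,0,0,0.044,1.05,-0.88,4.75,0,0,0.044,0,0,0,0,0,0]
  hand: 5

```text
clock: 3.08
tool_pos: [0.4814, -0.3021, 0.1575]
eef_rot: [0.994, 0.109, -0.003, -0.002]
contact_force: [-0.7, 0.0, 0.4]
opening: 0.581
```

```bash
python3 - <<'E'
from h import *
s=monitor.get_state(); print(s['clock'],s['tool_pos'],s['opening'],s['contact_force'])
w=snapshot('wrist'); save(w,'w2.png'); handle(w)
P,_=cloud(w)
u=np.array([np.cos(.2136),np.sin(.2136)]);n=np.array([-u[1],u[0]])
# cross profile along handle & rod relative to plate centreline
A=P[:,:2]-[.5032,-.2964]; a=A@u; b=A@n
for lo,hi in [(-.08,-.06),(-.04,-.02),(-.02,0),(0.02,.035),(.035,.05),(.05,.065),(.1,.12)]:
    m=(a>lo)&(a<hi)&(P[:,2]>.047)&(P[:,2]<.06)&(np.abs(b)<.03)
    if m.sum(): print(lo,m.sum(),b[m].min().round(4),b[m].max().round(4),np.median(P[m,2]).round(4))
go([.480,-.3045,.087],.2136)
E
```

```text
3.075 [ 0.48143813 -0.3021243   0.15747804] 0.5808800265808299 [-0.6503882   0.01731141  0.38725105]
N 4391 mean [ 0.4787 -0.3041  0.0535] rect [ 0.4862 -0.3026] [0.118 0.018] yaw 0.2106 s [-0.0515 -0.0499  0.0012  0.0561  0.0666]
-0.08 647 -0.0112 0.0068 0.0539
-0.04 916 -0.0112 0.0065 0.054
-0.02 987 -0.0114 0.0063 0.054
0.02 114 -0.0052 0.0004 0.0475
0.035 107 -0.0051 0.001 0.0476
0.05 125 -0.0055 0.0004 0.0475
0.1 15 -0.0046 -0.0006 0.0476
shift cm [-0.21  0.03  7.27] n>= 2.0 rotvec [-0.001  0.002  0.003]
```

>>> carry_out:
  motion: [-0.2,0.02,2.8,0,0,0,-0.2,0.02,2.8,0,0,0,-0.1,0,1.6,0,0,0,0,0,0,0,0,0]

```text
clock: 3.62
tool_pos: [0.4781, -0.306, 0.0888]
eef_rot: [0.994, 0.107, 0.0, 0.0]
contact_force: [0.5, 0.4, 0.3]
opening: 0.561
```

>>> carry_out:
  motion: [0,0,0,0,0,0,0,0,0,0,0,0,0,0,0,0,0,0,0,0,0,0,0,0]
  hand: 0
  grip_force: 50

```text
clock: 4.12
tool_pos: [0.4784, -0.305, 0.0887]
eef_rot: [0.994, 0.108, 0.0, 0.0]
contact_force: [-1.0, 1.1, 4.1]
opening: 0.197
```

```bash
python3 - <<'E'
from h import *
s=monitor.get_state(); print({k:np.round(s[k],4) for k in ['clock','tool_pos','eef_rot','opening','contact_force','moment','q']})
go([.477,-.3046,.087],.2136)
E
```

```text
{'clock': np.float64(4.125), 'tool_pos': array([ 0.4784, -0.305 ,  0.0887]), 'eef_rot': array([9.941e-01, 1.081e-01, 2.000e-04, 1.000e-04]), 'opening': np.float64(0.1974), 'contact_force': array([-1.0178,  1.0954,  4.0764]), 'moment': array([0.1656, 0.1429, 0.1417]), 'q': array([ 0.5207,  0.942 , -0.0591,  1.874 ,  0.1482,  0.3293, -1.0086])}
shift cm [-0.13 -0.06  0.17] n>= 1.0 rotvec [ 0.    -0.     0.003]
```

Gripped (17.4 mm opening ≈ 18 mm handle). Lift, and fit the housing.

>>> carry_out:
  motion: [0,0,-1,0,0,0,0,0,-4,0,0,0,0,0,-5,0,0,0,0,0,0,0,0,0]

```text
clock: 4.62
tool_pos: [0.48, -0.3063, 0.192]
eef_rot: [0.994, 0.107, 0.003, 0.002]
contact_force: [0.4, 0.4, -1.0]
opening: 0.196
```

```bash
cat >> h.py <<'E'
from scipy.optimize import minimize
def boxfit(P,x0=(.62,.07,-.105)):
    """robust fit of housing pose: top points to outer wall rectangle & end wall inner, inner walls"""
    return None
E
python3 - <<'E'
from h import *
s=monitor.get_state(); print(s['clock'],s['tool_pos'].round(4),s['opening'],s['contact_force'].round(2),s['moment'].round(3))
P=np.vstack([cloud(snapshot(n))[0] for n in ['scene','side']])
th=-.105; c0=np.array([.62,.07])
Q=P[(P[:,2]>.092)&(P[:,2]<.106)&(np.abs(P[:,0]-.65)<.16)&(np.abs(P[:,1]-.06)<.14)]
def loc(Q,c,th):
    d=Q[:,:2]-c; return np.stack([d@[np.cos(th),np.sin(th)],d@[-np.sin(th),np.cos(th)]],1)
# yaw by maximising sharpness of y histogram (side walls)
best=max(np.arange(-.16,-.05,.0025),key=lambda t:(lambda l:(np.histogram(l[np.abs(l[:,1])>.07][:,1],bins=np.arange(-.13,.13,.003))[0].astype(float)**2).sum())(loc(Q[Q[:,0]<.74],c0,t)))
l=loc(Q,c0,best); print('yaw',best)
for k,rg in ((1,np.arange(-.12,.12,.004)),(0,np.arange(-.1,.15,.004))):
    m=np.ones(len(l),bool) if k else np.abs(l[:,1])<.075
    hh,e=np.histogram(l[m][:,k],bins=rg); print('xy'[k],[(round(a*1e3),int(b)) for a,b in zip(e,hh) if b>15])
for zlo,zhi,n in ((.06,.083,'pin'),(.026,.031,'stop'),):
    m=(P[:,2]>zlo)&(P[:,2]<zhi); L=loc(P[m],c0,best); L=L[(np.abs(L[:,1])<.05)&(L[:,0]>-.09)&(L[:,0]<.08)]; print(n,len(L),np.median(L,0).round(4),np.percentile(L,[5,95],axis=0).round(4))
E
```

```text
4.625 [ 0.48   -0.3063  0.192 ] 0.19574171970065576 [ 0.41  0.4  -1.02] [-0.014  0.042  0.024]
yaw -0.10749999999999996
y [(-120, 33), (-116, 34), (-112, 35), (-108, 94), (-104, 144), (-100, 175), (-96, 100), (-92, 52), (-88, 43), (-84, 48), (-80, 49), (-76, 57), (-72, 44), (-68, 56), (-64, 60), (-60, 81), (-56, 60), (-52, 69), (-48, 69), (-44, 70), (-40, 79), (-36, 64), (-32, 69), (-28, 67), (-24, 82), (-20, 60), (-16, 73), (-12, 64), (-8, 67), (-4, 69), (0, 71), (4, 67), (8, 62), (12, 70), (16, 68), (20, 72), (24, 66), (28, 61), (32, 76), (36, 61), (40, 56), (44, 45), (48, 48), (52, 54), (56, 54), (60, 49), (64, 53), (68, 63), (72, 147), (76, 160), (80, 165), (84, 28), (88, 29), (92, 24), (96, 33), (100, 32), (104, 31), (108, 32), (112, 30)]
x [(-80, 38), (-76, 77), (-72, 41), (-36, 47), (-32, 77), (-28, 36), (8, 63), (12, 71), (16, 20), (52, 56), (56, 68), (60, 23), (96, 66), (100, 91), (104, 79), (108, 116), (112, 84), (116, 93), (120, 67), (124, 72), (128, 62), (132, 68), (136, 71), (140, 81), (144, 92)]
pin 52 [ 0.0252 -0.012 ] [[ 0.0197 -0.0174]
 [ 0.0345 -0.0048]]
stop 348 [ 0.0293 -0.0036] [[-0.0536 -0.0453]
 [ 0.0679  0.0323]]
```

```bash
cat >> h.py <<'E'
BO=np.array([.6158,.0587]); BY=-.1075   # housing origin (world xy) and yaw
HK=np.array([.1786,0,.0477])            # hook corner (axis) in tool frame
def loc(Q):
    d=Q[:,:2]-BO; return np.stack([d@[np.cos(BY),np.sin(BY)],d@[-np.sin(BY),np.cos(BY)],Q[:,2]],1)
def world(b): return np.array([*(BO+np.array([[np.cos(BY),-np.sin(BY)],[np.sin(BY),np.cos(BY)]])@b[:2]),b[2]])
def pose(C,th,dip):
    """tool pose with hook corner at box coords C, rod yaw th to box x, tip dipped"""
    y=BY+th; M=np.array([[np.cos(y),np.sin(y),0],[np.sin(y),-np.cos(y),0],[0,0,-1]])@R.from_euler('y',-dip).as_matrix()
    return world(np.array(C))-M@HK, M
def rows(ways,start=None):
    """ways: (C,th,dip,n); prints rows in tool axes"""
    s=monitor.get_state(); p=s['tool_pos']; M=R.from_quat(s['eef_rot']).as_matrix()
    if start is not None: p,M=start
    for C,th,dip,n in ways:
        tp,tM=pose(C,th,dip); rv=R.from_matrix(M.T@tM).as_rotvec()/n; st=R.from_rotvec(rv).as_matrix()
        for i in range(n):
            d=M.T@(tp-p)/(n-i); print(np.r_[d*100,rv].round(3).tolist()); p=p+M@d; M=M@st
        print('-> tcp',p.round(3))
    return p,M
def now():
    s=monitor.get_state(); M=R.from_quat(s['eef_rot']).as_matrix(); c=s['tool_pos']+M@HK
    print('t',round(float(s['clock']),2),'tcp',s['tool_pos'].round(4),'hook box mm',(loc(c[None])[0]*1e3).round(1),'yaw-box',(np.arctan2(M[1,0],M[0,0])-BY).round(4),'dip',np.arcsin(-M[2,0]).round(3),'F',s['contact_force'].round(2),'Mo',s['moment'].round(3),'open',round(float(s['opening']),3))
E
python3 - <<'E'
from h import *
now()
a=rows([((-.12,-.055,.15),0,.3,8),((-.10,-.055,.05),0,.3,3)])
rows([((-.06,-.055,.05),0,.2,2),((-.02,-.055,.05),0,.1,2),((.02,-.055,.05),0,0,2),((.05,-.055,.05),0,0,2)],a)
E
```

```text
t 4.72 tcp [ 0.478  -0.3051  0.1885] hook box mm [  71.4 -319.8  140.9] yaw-box 0.3231 dip -0.0 F [ 0.14  0.15 -1.52] Mo [0.041 0.06  0.03 ] open 0.199
[-0.84, -4.519, -0.749, 0.006, -0.037, 0.04]
[-1.048, -4.485, -0.687, 0.006, -0.037, 0.04]
[-1.251, -4.443, -0.617, 0.006, -0.037, 0.04]
[-1.449, -4.392, -0.54, 0.006, -0.037, 0.04]
[-1.643, -4.333, -0.455, 0.006, -0.037, 0.04]
[-1.83, -4.266, -0.365, 0.006, -0.037, 0.04]
[-2.012, -4.191, -0.267, 0.006, -0.037, 0.04]
[-2.186, -4.108, -0.164, 0.006, -0.037, 0.04]
-> tcp [0.335 0.034 0.248]
[1.622, 0.0, 2.987, 0.0, 0.0, 0.0]
[1.622, -0.0, 2.987, 0.0, 0.0, 0.0]
[1.622, -0.0, 2.987, 0.0, 0.0, 0.0]
-> tcp [0.355 0.032 0.148]
[1.717, 0.0, 0.312, -0.0, 0.05, 0.0]
[1.699, -0.0, 0.398, -0.0, 0.05, 0.0]
-> tcp [0.386 0.028 0.132]
[1.767, 0.0, 0.506, 0.0, 0.05, -0.0]
[1.739, -0.0, 0.594, 0.0, 0.05, -0.0]
-> tcp [0.418 0.025 0.115]
[1.797, 0.0, 0.704, 0.0, 0.05, -0.0]
[1.759, -0.0, 0.793, 0.0, 0.05, -0.0]
-> tcp [0.452 0.021 0.098]
[1.5, 0.0, -0.0, 0.0, 0.0, -0.0]
[1.5, -0.0, -0.0, 0.0, 0.0, -0.0]
-> tcp [0.482 0.018 0.098]
```

>>> carry_out:
  motion: [-0.84,-4.52,-0.75,0.006,-0.037,0.04,-1.05,-4.48,-0.69,0.006,-0.037,0.04,-1.25,-4.44,-0.62,0.006,-0.037,0.04,-1.45,-4.39,-0.54,0.006,-0.037,0.04,-1.64,-4.33,-0.46,0.006,-0.037,0.04,-1.83,-4.27,-0.37,0.006,-0.037,0.04,-2.01,-4.19,-0.27,0.006,-0.037,0.04,-2.19,-4.11,-0.16,0.006,-0.037,0.04]

```text
clock: 5.72
tool_pos: [0.3338, 0.0348, 0.2475]
eef_rot: [0.987, -0.053, -0.15, -0.007]
contact_force: [1.1, 0.0, -1.5]
opening: 0.199
```

>>> carry_out:
  motion: [0,0,0,0,0,0,0,0,0,0,0,0]

```text
clock: 5.98
tool_pos: [0.3349, 0.033, 0.2475]
eef_rot: [0.987, -0.053, -0.149, -0.007]
contact_force: [-0.1, 0.1, -0.4]
opening: 0.195
```

```bash
python3 - <<'E'
from h import *
now(); print(monitor.get_state()['q'].round(2))
a=rows([((-.10,-.055,.05),0,.3,3)])
for n in ['scene','side']:
    p=snapshot(n); save(p,n+'2.png'); L=loc(cloud(p)[0])
    h=L[(L[:,2]>.115)&(L[:,2]<.25)&(L[:,0]>-.25)&(L[:,0]<-.05)&(np.abs(L[:,1]+.03)<.09)]
    hk=h[(h[:,1]>-.045)]; rd=h[(h[:,1]<-.047)]
    print(n,len(hk),len(rd)); 
    if len(hk): print('hook bend pts',np.median(hk,0).round(4),np.percentile(hk,[2,98],axis=0).round(4).tolist())
    for k in (-.13,-.15,-.17,-.19): 
        q=rd[np.abs(rd[:,0]-k)<.008]; print(k,len(q),np.median(q,0).round(4) if len(q) else '')
E
```

```text
t 5.97 tcp [0.3349 0.033  0.2475] hook box mm [-119.9  -55.6  149.3] yaw-box 0.0008 dip 0.299 F [-0.06  0.13 -0.37] Mo [ 0.014 -0.314  0.03 ] open 0.195
[-0.19  0.56  0.02  2.25 -0.15  0.62 -1.71]
[1.611, -0.025, 2.962, 0.0, -0.0, 0.0]
[1.612, -0.024, 2.962, 0.0, -0.0, 0.0]
[1.612, -0.023, 2.962, 0.0, -0.0, 0.0]
-> tcp [0.355 0.032 0.148]
scene 42 149
hook bend pts [-0.2381 -0.0295  0.241 ] [[-0.2479, -0.0441, 0.145], [-0.1118, 0.0278, 0.2492]]
-0.13 12 [-0.1296 -0.0567  0.154 ]
-0.15 11 [-0.1483 -0.058   0.1608]
-0.17 12 [-0.1708 -0.0571  0.1675]
-0.19 12 [-0.193  -0.0565  0.1724]
side 31 31
hook bend pts [-0.1199 -0.0304  0.1508] [[-0.2473, -0.044, 0.1477], [-0.1133, 0.0283, 0.246]]
-0.13 15 [-0.13   -0.0536  0.1555]
-0.15 0 
-0.17 0 
-0.19 0
```

Arm reached the pose and the measured rod and hook agree with the prediction to ~2 mm. Go down and into the guard.

>>> carry_out:
  motion: [1.61,-0.02,2.96,0,0,0,1.61,-0.02,2.96,0,0,0,1.61,-0.02,2.96,0,0,0,0,0,0,0,0,0]

```text
clock: 6.58
tool_pos: [0.3549, 0.031, 0.1476]
eef_rot: [0.987, -0.054, -0.15, -0.007]
contact_force: [0.3, -0.1, -1.5]
opening: 0.202
```

>>> carry_out:
  motion: [1.72,0,0.31,0,0.05,0,1.7,0,0.4,0,0.05,0,1.77,0,0.51,0,0.05,0,1.74,0,0.59,0,0.05,0,0,0,0,0,0,0]

```text
clock: 7.2
tool_pos: [0.4185, 0.0247, 0.1169]
eef_rot: [0.997, -0.054, -0.049, -0.002]
contact_force: [-0.3, 0.4, -1.4]
opening: 0.199
```

```bash
python3 - <<'E'
from h import *
now(); print(monitor.get_state()['q'].round(2))
for n in ['scene','side']:
    p=snapshot(n); save(p,n+'3.png'); L=loc(cloud(p)[0])
    q=L[(L[:,2]>.045)&(L[:,2]<.084)&(np.abs(L[:,0]-.025)<.02)&(np.abs(L[:,1])<.014)]
    print(n,'pin',len(q),np.median(q,0).round(4),np.percentile(q,[5,95],axis=0).round(3).tolist())
    q=L[(L[:,2]>.04)&(L[:,2]<.07)&(L[:,0]>-.06)&(L[:,0]<.0)&(L[:,1]<-.01)&(L[:,1]>-.07)]
    print('hook',len(q),np.median(q,0).round(4),np.percentile(q,[5,95],axis=0).round(3).tolist())
a=cv2.imread('pics/scene3.png')[165:295,270:420];b=cv2.imread('pics/side3.png')[145:275,165:315]
cv2.imwrite('pics/c3.png',cv2.resize(np.hstack([a,b]),None,fx=2.66,fy=2.66,interpolation=cv2.INTER_CUBIC))
rows([((.02,-.055,.05),0,0,2),((.05,-.055,.05),0,0,2)])
E
```

```text
t 7.2 tcp [0.4185 0.0247 0.1169] hook box mm [-19.4 -55.   51.9] yaw-box -0.0001 dip 0.098 F [-0.26  0.38 -1.38] Mo [ 0.03  -0.045  0.007] open 0.199
[-0.15  0.84  0.    2.24 -0.16  0.16 -1.67]
scene pin 30 [ 0.0336 -0.0029  0.0697] [[0.029, -0.007, 0.047], [0.037, 0.004, 0.081]]
hook 6 [-0.0162 -0.0357  0.054 ] [[-0.02, -0.046, 0.049], [-0.014, -0.024, 0.055]]
side pin 41 [0.0249 0.0033 0.0652] [[0.022, -0.003, 0.048], [0.03, 0.008, 0.08]]
hook 54 [-0.022  -0.0488  0.0564] [[-0.055, -0.056, 0.052], [-0.016, -0.022, 0.061]]
[1.823, 0.006, 0.784, 0.0, 0.05, 0.0]
[1.782, 0.006, 0.874, 0.0, 0.05, 0.0]
-> tcp [0.452 0.021 0.098]
[1.5, 0.0, 0.0, 0.0, -0.0, -0.0]
[1.5, 0.0, 0.0, 0.0, -0.0, -0.0]
-> tcp [0.482 0.018 0.098]
```

View pics/c3.png

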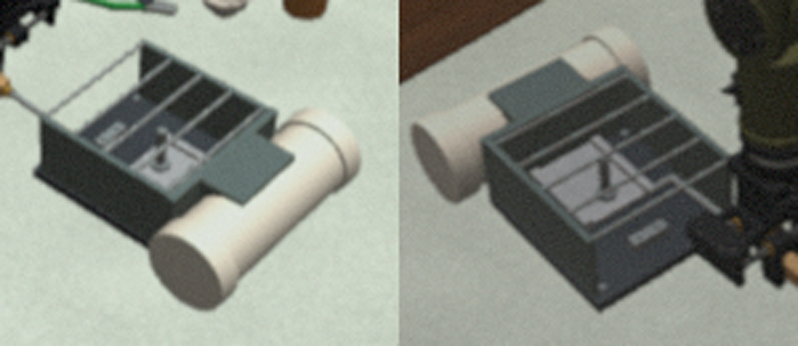

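The view shows the rod entering through the open front, right of the pin, with the bend short of the pin. The pin axis is at about (30, 0) mm in the housing frame. Go past it.

>>> carry_out:
  motion: [1.82,0,0.78,0,0.05,0,1.78,0,0.87,0,0.05,0,1.6,0,0,0,0,0,1.6,0,0,0,0,0,0,0,0,0,0,0]

```text
clock: 7.92
tool_pos: [0.4821, 0.0192, 0.099]
eef_rot: [0.999, -0.053, -0.003, -0.002]
contact_force: [0.8, 0.4, -1.3]
opening: 0.2
```

```bash
python3 - <<'E'
from h import *
now(); print(monitor.get_state()['q'].round(2))
for n in ['scene','side']:
    p=snapshot(n); save(p,n+'4.png'); L=loc(cloud(p)[0])
    q=L[(L[:,2]>.045)&(L[:,2]<.084)&(np.abs(L[:,0]-.03)<.02)&(np.abs(L[:,1])<.012)]
    print(n,'pin',len(q),np.median(q,0).round(4))
    q=L[(L[:,2]>.04)&(L[:,2]<.06)&(L[:,0]>.02)&(L[:,0]<.08)&(L[:,1]<-.014)&(L[:,1]>-.07)]
    print('hook',len(q),np.median(q,0).round(4),np.percentile(q,[5,95],axis=0).round(3).tolist())
rows([((.052,-.018,.05),0,0,4)])
E
```

```text
t 7.92 tcp [0.4821 0.0192 0.099 ] hook box mm [ 49.6 -53.4  50.1] yaw-box 0.0006 dip 0.007 F [ 0.75  0.43 -1.27] Mo [-0.007  0.014  0.035] open 0.2
[-0.18  0.89  0.07  2.12 -0.42  0.15 -1.39]
scene pin 32 [ 0.0338 -0.0035  0.0723]
hook 19 [ 0.0547 -0.0352  0.052 ] [[0.052, -0.045, 0.047], [0.059, -0.023, 0.056]]
side pin 39 [0.0251 0.0032 0.064 ]
hook 43 [ 0.0473 -0.0488  0.0515] [[0.024, -0.056, 0.047], [0.053, -0.024, 0.056]]
[0.097, -0.893, 0.027, -0.001, 0.002, 0.0]
[0.097, -0.893, 0.027, -0.001, 0.002, 0.0]
[0.097, -0.893, 0.027, -0.001, 0.002, 0.0]
[0.096, -0.893, 0.026, -0.001, 0.002, 0.0]
-> tcp [0.488 0.054 0.098]
```

>>> carry_out:
  motion: [0.05,-0.9,0,0,0,0,0.05,-0.9,0,0,0,0,0,-0.9,0,0,0,0,0,-0.8,0,0,0,0,0,0,0,0,0,0]

```text
clock: 8.65
tool_pos: [0.4863, 0.055, 0.0985]
eef_rot: [0.999, -0.052, -0.004, -0.002]
contact_force: [-0.3, -0.2, -0.5]
opening: 0.199
```

```bash
python3 - <<'E'
from h import *
now()
for n in ['scene','side']:
    p=snapshot(n); save(p,n+'5.png'); L=loc(cloud(p)[0])
    q=L[(L[:,2]>.04)&(L[:,2]<.06)&(L[:,0]>.04)&(L[:,0]<.08)&(L[:,1]<.03)&(L[:,1]>-.07)]
    print('hook',len(q),np.median(q,0).round(4),np.percentile(q,[5,95],axis=0).round(3).tolist())
a=cv2.imread('pics/scene5.png')[185:265,295:395];b=cv2.imread('pics/side5.png')[165:245,190:290]
cv2.imwrite('pics/c5.png',cv2.resize(np.hstack([a,b]),None,fx=4,fy=4,interpolation=cv2.INTER_CUBIC))
E
```

```text
t 8.65 tcp [0.4863 0.055  0.0985] hook box mm [ 49.8 -17.   49.3] yaw-box 0.0026 dip 0.008 F [-0.29 -0.24 -0.47] Mo [-0.008  0.055  0.009] open 0.199
hook 35 [ 0.0541 -0.0109  0.0511] [[0.044, -0.021, 0.046], [0.059, 0.012, 0.055]]
hook 18 [0.0491 0.0054 0.0528] [[0.044, -0.02, 0.049], [0.054, 0.015, 0.055]]
```

View pics/c5.png

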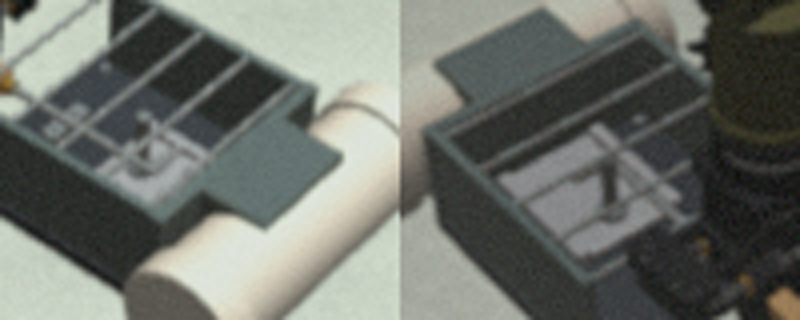

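Hook is behind the pin (bend x≈51, y −17…+13, pin axis x≈30). Pull gently to contact.

>>> carry_out:
  motion: [-0.2,0,0,0,0,0,-0.2,0,0,0,0,0,-0.2,0,0,0,0,0,-0.1,0,0,0,0,0,-0.1,0,0,0,0,0,-0.1,0,0,0,0,0]

```text
clock: 9.5
tool_pos: [0.4773, 0.0548, 0.0986]
eef_rot: [0.999, -0.053, -0.004, -0.002]
contact_force: [-0.1, 0.2, -2.1]
opening: 0.195
```

>>> carry_out:
  motion: [-0.1,0,0,0,0,0,-0.1,0,0,0,0,0,-0.1,0,0,0,0,0,-0.1,0,0,0,0,0]

```text
clock: 10.0
tool_pos: [0.4733, 0.0553, 0.0986]
eef_rot: [0.999, -0.053, -0.004, -0.002]
contact_force: [0.7, 0.2, -1.1]
opening: 0.194
```

```bash
python3 - <<'E'
from h import *
now()
P=[]
for n in ['scene','side']:
    L=loc(cloud(snapshot(n))[0])
    q=L[(L[:,2]>.05)&(L[:,2]<.084)&(np.abs(L[:,0]-.025)<.025)&(np.abs(L[:,1])<.008)]
    q=q[q[:,2]>.06]; print(n,'pin',len(q),np.median(q,0).round(4))
    P.append(L)
L=np.vstack(P); m=(np.abs(L[:,1])<.02)
q=L[m&(L[:,2]>.022)&(L[:,2]<.034)&(L[:,0]<.03)&(L[:,0]>-.08)]
h,e=np.histogram(q[:,0],bins=np.arange(-.08,.03,.003)); print([(round(a*1e3),int(b)) for a,b in zip(e,h)])
q=L[m&(L[:,2]>.018)&(L[:,2]<.028)&(L[:,0]<.03)&(L[:,0]>-.08)]
h,e=np.histogram(q[:,0],bins=np.arange(-.08,.03,.003)); print([(round(a*1e3),int(b)) for a,b in zip(e,h)])
E
```

```text
t 10.0 tcp [0.4733 0.0553 0.0986] hook box mm [ 36.9 -18.4  49.5] yaw-box 0.0009 dip 0.008 F [ 0.7   0.24 -1.06] Mo [ 0.039 -0.031  0.037] open 0.194
scene pin 23 [ 0.0339 -0.0031  0.0761]
side pin 27 [0.0253 0.0024 0.0699]
[(-80, 0), (-77, 0), (-74, 0), (-71, 0), (-68, 0), (-65, 0), (-62, 0), (-59, 0), (-56, 0), (-53, 1), (-50, 6), (-47, 6), (-44, 7), (-41, 8), (-38, 3), (-35, 0), (-32, 0), (-29, 0), (-26, 0), (-23, 0), (-20, 0), (-17, 0), (-14, 0), (-11, 0), (-8, 0), (-5, 0), (-2, 0), (1, 7), (4, 11), (7, 19), (10, 11), (13, 12), (16, 12), (19, 13), (22, 10), (25, 9)]
[(-80, 0), (-77, 2), (-74, 0), (-71, 0), (-68, 1), (-65, 2), (-62, 0), (-59, 0), (-56, 0), (-53, 2), (-50, 4), (-47, 2), (-44, 3), (-41, 5), (-38, 5), (-35, 0), (-32, 0), (-29, 0), (-26, 0), (-23, 0), (-20, 2), (-17, 1), (-14, 1), (-11, 0), (-8, 1), (-5, 2), (-2, 4), (1, 8), (4, 16), (7, 20), (10, 10), (13, 11), (16, 12), (19, 11), (22, 11), (25, 7)]
```

>>> carry_out:
  motion: [-0.1,0,0,0,0,0,-0.1,0,0,0,0,0,-0.1,0,0,0,0,0]

```text
clock: 10.48
tool_pos: [0.4719, 0.0556, 0.0988]
eef_rot: [0.999, -0.053, -0.002, -0.002]
contact_force: [4.6, -0.1, -1.7]
opening: 0.196
```

>>> carry_out:
  motion: [-0.1,0,0,0,0,0,-0.1,0,0,0,0,0,-0.1,0,0,0,0,0]

```text
clock: 10.85
tool_pos: [0.4675, 0.0559, 0.0987]
eef_rot: [0.999, -0.053, -0.004, -0.002]
contact_force: [3.8, -0.8, -1.5]
opening: 0.201
```

>>> carry_out:
  motion: [-0.1,0,0,0,0,0,-0.1,0,0,0,0,0,-0.1,0,0,0,0,0]

```text
clock: 11.22
tool_pos: [0.4643, 0.0563, 0.0987]
eef_rot: [0.999, -0.053, -0.004, -0.002]
contact_force: [4.2, 0.1, -0.8]
opening: 0.195
```

```bash
cat >> h.py <<'E'
def pin():
    for n in ['scene','side']:
        L=loc(cloud(snapshot(n))[0])
        q=L[(L[:,2]>.062)&(L[:,2]<.084)&(np.abs(L[:,0])<.045)&(np.abs(L[:,1])<.01)]; print(n,'pin',len(q),np.median(q,0).round(4))
E
python3 - <<'E'
from h import *
now(); pin()
E
```

```text
t 11.22 tcp [0.4643 0.0563 0.0987] hook box mm [ 27.9 -18.4  49.6] yaw-box 0.0009 dip 0.008 F [ 4.17  0.1  -0.78] Mo [ 0.029 -0.798 -0.05 ] open 0.195
scene pin 25 [ 0.0249 -0.0026  0.076 ]
side pin 30 [0.0169 0.0036 0.0735]
```

Contact, with ~4 N drag as expected and the gate following. Continue.

>>> carry_out:
  motion: [-0.2,0,0,0,0,0,-0.2,0,0,0,0,0,-0.2,0,0,0,0,0,-0.2,0,0,0,0,0,-0.2,0,0,0,0,0,-0.2,0,0,0,0,0,-0.2,0,0,0,0,0,-0.1,0,0,0,0,0]

```text
clock: 12.32
tool_pos: [0.4492, 0.0579, 0.0988]
eef_rot: [0.999, -0.053, -0.004, -0.002]
contact_force: [4.1, -0.1, -1.2]
opening: 0.2
```

```bash
python3 - <<'E'
from h import *
now(); pin()
E
```

```text
t 12.32 tcp [0.4492 0.0579 0.0988] hook box mm [ 12.7 -18.4  49.6] yaw-box 0.001 dip 0.008 F [ 4.11 -0.07 -1.22] Mo [-0.005 -0.803 -0.048] open 0.2
scene pin 19 [ 0.0109 -0.0025  0.0728]
side pin 26 [0.0032 0.0036 0.0765]
```

>>> carry_out:
  motion: [-0.1,0,0,0,0,0,-0.1,0,0,0,0,0,-0.1,0,0,0,0,0,-0.1,0,0,0,0,0]

```text
clock: 12.92
tool_pos: [0.4454, 0.0583, 0.0988]
eef_rot: [0.999, -0.053, -0.004, -0.002]
contact_force: [4.5, -0.3, -0.1]
opening: 0.2
```

>>> carry_out:
  motion: [-0.1,0,0,0,0,0,-0.1,0,0,0,0,0,-0.1,0,0,0,0,0]

```text
clock: 13.3
tool_pos: [0.4424, 0.0586, 0.0989]
eef_rot: [0.999, -0.053, -0.004, -0.002]
contact_force: [4.4, -0.2, -2.0]
opening: 0.202
```

>>> carry_out:
  motion: [-0.1,0,0,0,0,0,-0.1,0,0,0,0,0]

```text
clock: 13.55
tool_pos: [0.4404, 0.0588, 0.0989]
eef_rot: [0.999, -0.053, -0.004, -0.002]
contact_force: [3.6, 0.1, -1.1]
opening: 0.195
```

>>> carry_out:
  motion: [-0.1,0,0,0,0,0,-0.1,0,0,0,0,0]

```text
clock: 13.8
tool_pos: [0.4384, 0.059, 0.0989]
eef_rot: [0.999, -0.053, -0.004, -0.002]
contact_force: [2.8, -0.5, -2.2]
opening: 0.197
```

>>> carry_out:
  motion: [-0.1,0,0,0,0,0,-0.1,0,0,0,0,0]

```text
clock: 14.05
tool_pos: [0.4367, 0.0593, 0.0992]
eef_rot: [0.999, -0.054, -0.004, -0.002]
contact_force: [4.7, 0.8, -2.1]
opening: 0.201
```

>>> carry_out:
  motion: [-0.1,0,0,0,0,0]

```text
clock: 14.18
tool_pos: [0.4361, 0.0595, 0.0995]
eef_rot: [0.999, -0.054, -0.005, -0.002]
contact_force: [3.9, -0.5, -1.9]
opening: 0.201
```

```bash
python3 - <<'E'
from h import *
now(); print(monitor.get_state()['q'].round(3),monitor.get_state()['joint_torque'].round(2)); pin()
E
```

```text
t 14.18 tcp [0.4361 0.0595 0.0995] hook box mm [ -0.6 -18.4  50.1] yaw-box -0.0 dip 0.009 F [ 3.89 -0.5  -1.89] Mo [-0.057 -0.762 -0.062] open 0.201
[-0.261  0.881  0.04   2.245 -1.     0.043 -0.914] [-2.800e-01 -4.529e+01  1.550e+00  2.160e+00  4.000e-02  8.600e-01
  5.000e-02]
scene pin 15 [-0.0047 -0.0013  0.0762]
side pin 20 [-0.0096  0.0023  0.0708]
```

The arm has reached its limit (q5, q6), so it isn't the stop yet. I'll dip the tip, pivoting about the hook, to regain reach.

```bash
python3 - <<'E'
from h import *
rows([((-.0003,-.0184,.0495),0,.16,6)])
E
```

```text
[0.159, -0.003, -0.428, -0.0, -0.025, 0.0]
[0.148, -0.003, -0.432, -0.0, -0.025, 0.0]
[0.137, -0.003, -0.436, -0.0, -0.025, 0.0]
[0.126, -0.002, -0.439, -0.0, -0.025, 0.0]
[0.115, -0.002, -0.442, -0.0, -0.025, 0.0]
[0.104, -0.002, -0.445, -0.0, -0.025, 0.0]
-> tcp [0.446 0.059 0.125]
```

>>> carry_out:
  motion: [0.16,0,-0.43,0,-0.025,0,0.15,0,-0.43,0,-0.025,0,0.14,0,-0.44,0,-0.025,0,0.13,0,-0.44,0,-0.025,0,0.12,0,-0.44,0,-0.025,0,0.1,0,-0.44,0,-0.025,0]

```text
clock: 15.02
tool_pos: [0.445, 0.0584, 0.125]
eef_rot: [0.995, -0.053, -0.081, -0.005]
contact_force: [2.9, -0.3, -1.2]
opening: 0.198
```

```bash
python3 - <<'E'
from h import *
now(); print(monitor.get_state()['q'].round(3)); pin()
rows([((-.004,-.0184,.05),0,.16,4)])
E
```

```text
t 15.03 tcp [0.445  0.0584 0.125 ] hook box mm [ -1.2 -18.4  49.1] yaw-box 0.0004 dip 0.162 F [ 2.91 -0.31 -1.19] Mo [-0.035 -0.76  -0.001] open 0.198
[-0.436  0.894  0.395  2.115 -0.834  0.48  -1.032]
scene pin 16 [-0.0079 -0.0013  0.0761]
side pin 22 [-0.0116  0.0021  0.0715]
[-0.076, -0.002, -0.002, -0.001, 0.0, 0.0]
[-0.076, -0.002, -0.002, -0.001, 0.0, 0.0]
[-0.076, -0.002, -0.002, -0.001, 0.0, 0.0]
[-0.076, -0.002, -0.002, -0.001, 0.0, 0.0]
-> tcp [0.442 0.059 0.126]
```

>>> carry_out:
  motion: [-0.1,0,0.015,0,0,0]

```text
clock: 15.25
tool_pos: [0.4448, 0.0585, 0.1248]
eef_rot: [0.995, -0.053, -0.079, -0.005]
contact_force: [3.6, 0.2, -3.1]
opening: 0.197
```

>>> carry_out:
  motion: [-0.1,0,0.015,0,0,0]

```text
clock: 15.38
tool_pos: [0.4443, 0.0585, 0.125]
eef_rot: [0.995, -0.053, -0.079, -0.005]
contact_force: [4.1, -0.2, -2.5]
opening: 0.201
```

>>> carry_out:
  motion: [-0.1,0,0.015,0,0,0]

```text
clock: 15.5
tool_pos: [0.4433, 0.0586, 0.125]
eef_rot: [0.995, -0.053, -0.079, -0.006]
contact_force: [3.6, -0.1, -3.2]
opening: 0.198
```

>>> carry_out:
  motion: [-0.1,0,0.015,0,0,0,-0.05,0,0.008,0,0,0]

```text
clock: 15.75
tool_pos: [0.4415, 0.0588, 0.1251]
eef_rot: [0.995, -0.053, -0.079, -0.005]
contact_force: [3.8, 0.6, -1.8]
opening: 0.199
```

>>> carry_out:
  motion: [-0.1,0,0.015,0,0,0,-0.05,0,0.008,0,0,0]

```text
clock: 16.0
tool_pos: [0.4399, 0.059, 0.1251]
eef_rot: [0.995, -0.053, -0.079, -0.005]
contact_force: [3.5, -0.4, -2.5]
opening: 0.204
```

>>> carry_out:
  motion: [-0.1,0,0.015,0,0,0,-0.05,0,0.008,0,0,0]

```text
clock: 16.25
tool_pos: [0.439, 0.0591, 0.1251]
eef_rot: [0.995, -0.053, -0.079, -0.005]
contact_force: [6.1, 0.5, -2.6]
opening: 0.201
```

>>> carry_out:
  motion: [-0.05,0,0.008,0,0,0,0,0,0,0,0,0]

```text
clock: 16.5
tool_pos: [0.439, 0.0591, 0.1252]
eef_rot: [0.996, -0.053, -0.078, -0.005]
contact_force: [5.3, -0.1, -2.1]
opening: 0.195
```

>>> carry_out:
  motion: [-0.1,0,0.015,0,0,0,0,0,0,0,0,0]

```text
clock: 16.75
tool_pos: [0.4388, 0.0591, 0.1252]
eef_rot: [0.996, -0.053, -0.077, -0.005]
contact_force: [7.7, 0.6, -3.3]
opening: 0.198
```

At the stop (TCP stands, force rises ~2 N/mm). Raise to 15 N.

>>> carry_out:
  motion: [-0.1,0,0.015,0,0,0,-0.1,0,0.015,0,0,0,0,0,0,0,0,0]

```text
clock: 17.12
tool_pos: [0.4385, 0.0592, 0.1253]
eef_rot: [0.996, -0.053, -0.076, -0.005]
contact_force: [10.5, -0.3, -3.8]
opening: 0.198
```

>>> carry_out:
  motion: [-0.1,0,0.015,0,0,0,-0.1,0,0.015,0,0,0,0,0,0,0,0,0]

```text
clock: 17.5
tool_pos: [0.4382, 0.0593, 0.1254]
eef_rot: [0.996, -0.053, -0.074, -0.005]
contact_force: [12.7, -0.1, -4.8]
opening: 0.199
```

>>> carry_out:
  motion: [-0.1,0,0.015,0,0,0,-0.07,0,0.01,0,0,0,0,0,0,0,0,0]

```text
clock: 17.88
tool_pos: [0.4379, 0.0594, 0.1254]
eef_rot: [0.996, -0.053, -0.072, -0.005]
contact_force: [16.1, -0.6, -5.6]
opening: 0.194
```

>>> carry_out:
  motion: [0,0,0,0,0,0,0,0,0,0,0,0]

```text
clock: 18.12
tool_pos: [0.4379, 0.0594, 0.1254]
eef_rot: [0.996, -0.053, -0.072, -0.005]
contact_force: [14.6, 0.3, -5.0]
opening: 0.2
```

>>> carry_out:
  motion: [0,0,0,0,0,0,0,0,0,0,0,0]

```text
clock: 18.38
tool_pos: [0.438, 0.0594, 0.1254]
eef_rot: [0.996, -0.053, -0.072, -0.005]
contact_force: [15.2, 0.0, -5.0]
opening: 0.195
```

>>> carry_out:
  motion: [0,0,0,0,0,0,0,0,0,0,0,0,0,0,0,0,0,0,0,0,0,0]

```text
$.motion: bad value
```

>>> carry_out:
  motion: [0,0,0,0,0,0,0,0,0,0,0,0,0,0,0,0,0,0,0,0,0,0]

```text
$.motion: bad value
```

```bash
python3 - <<'E'
from h import *
now(); pin(); now()
E
```

```text
t 18.38 tcp [0.438  0.0594 0.1254] hook box mm [ -7.  -18.2  52.5] yaw-box 0.0009 dip 0.145 F [15.19  0.04 -5.05] Mo [-2.000e-03 -3.073e+00 -4.900e-02] open 0.195
scene pin 22 [-0.0112 -0.002   0.076 ]
side pin 23 [-0.0191  0.003   0.0753]
t 18.48 tcp [0.438  0.0594 0.1254] hook box mm [ -7.  -18.2  52.5] yaw-box 0.001 dip 0.145 F [ 1.498e+01  1.000e-02 -5.510e+00] Mo [ 0.007 -3.088 -0.079] open 0.198
```

>>> carry_out:
  motion: [0,0,0,0,0,0,0,0,0,0,0,0,0,0,0,0,0,0,0,0,0,0,0,0]

```text
clock: 18.98
tool_pos: [0.4379, 0.0594, 0.1254]
eef_rot: [0.996, -0.053, -0.072, -0.005]
contact_force: [15.4, -0.0, -6.3]
opening: 0.198
```

>>> carry_out:
  motion: [0,0,0,0,0,0,0,0,0,0,0,0,0,0,0,0,0,0,0,0,0,0,0,0]

```text
clock: 19.48
tool_pos: [0.4379, 0.0594, 0.1254]
eef_rot: [0.996, -0.053, -0.072, -0.005]
contact_force: [15.3, 0.2, -5.9]
opening: 0.201
```

```bash
python3 - <<'E'
from h import *
now()
P=[]
for n in ['scene','side']:
    p=snapshot(n); save(p,n+'6.png'); P.append(loc(cloud(p)[0]))
L=np.vstack(P); 
for a,b in ((-.04,-.022),(-.022,.022),(.022,.04)):
    q=L[(L[:,1]>a)&(L[:,1]<b)&(L[:,2]>.019)&(L[:,2]<.034)&(L[:,0]<.03)&(L[:,0]>-.08)]
    h,e=np.histogram(q[:,0],bins=np.arange(-.08,.03,.003)); print(a,[(round(a*1e3),int(b)) for a,b in zip(e,h) if b])
a=cv2.imread('pics/scene6.png')[185:265,295:395];b=cv2.imread('pics/side6.png')[165:245,190:290]
cv2.imwrite('pics/c6.png',cv2.resize(np.hstack([a,b]),None,fx=4,fy=4,interpolation=cv2.INTER_CUBIC))
E
```

```text
t 19.48 tcp [0.4379 0.0594 0.1254] hook box mm [ -7.1 -18.2  52.5] yaw-box 0.0008 dip 0.145 F [15.33  0.22 -5.93] Mo [ 0.013 -3.108 -0.061] open 0.201
-0.04 [(-50, 1), (-47, 2), (-41, 1), (-35, 1), (-32, 2), (-26, 4), (-23, 3), (-20, 2), (-17, 1), (-14, 1), (-11, 2), (-8, 1), (-5, 4), (1, 3), (4, 5), (7, 4), (10, 1), (16, 3), (19, 1), (22, 2)]
-0.022 [(-77, 1), (-68, 1), (-62, 1), (-59, 3), (-56, 10), (-53, 9), (-50, 8), (-47, 11), (-44, 12), (-41, 14), (-38, 13), (-35, 9), (-32, 11), (-29, 18), (-26, 17), (-23, 11), (-20, 14), (-17, 3), (-14, 11), (-11, 14), (-8, 21), (-5, 15), (-2, 21), (1, 14), (4, 18), (7, 16), (10, 12), (13, 7), (16, 8), (19, 17), (22, 18), (25, 20)]
0.022 [(-80, 2), (-74, 2), (-71, 2), (-62, 1), (-56, 2), (-53, 1), (-50, 2), (-47, 1), (-44, 2), (-41, 5), (-38, 6), (-35, 5), (-32, 5), (-29, 1), (-26, 9), (-23, 2), (-20, 2), (-17, 2), (-14, 1), (-11, 5), (-8, 7), (-5, 4), (-2, 12), (1, 4), (4, 11), (7, 8), (10, 10), (13, 3), (16, 6), (19, 8), (22, 6), (25, 9)]
```

View pics/c6.png

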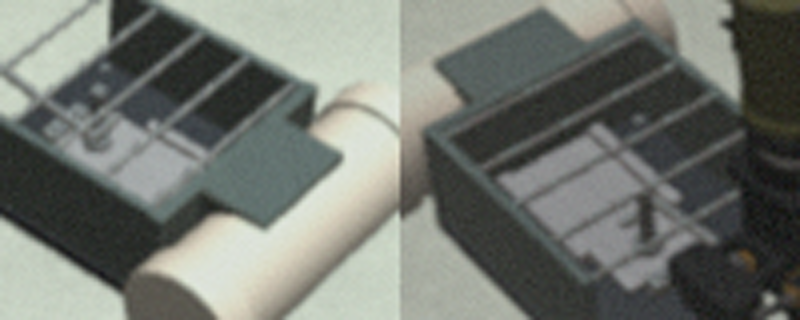

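The view shows the gate plate against the stop block with the hook behind the pin. The pull read 15 N (14.6–15.4 after a 16.1 first reading) from t=17.9 to 19.5. Now unload, back off the pin and step aside.

>>> carry_out:
  motion: [0.2,0,-0.03,0,0,0,0.2,0,-0.03,0,0,0,0.2,0,-0.03,0,0,0,0.2,0,-0.03,0,0,0,0.2,0,-0.03,0,0,0,0.2,0,-0.03,0,0,0,0.2,0,-0.03,0,0,0,0.2,0,-0.03,0,0,0]

```text
clock: 20.58
tool_pos: [0.447, 0.0582, 0.125]
eef_rot: [0.995, -0.053, -0.08, -0.005]
contact_force: [-0.0, -0.4, -1.0]
opening: 0.198
```

>>> carry_out:
  motion: [0,0,0,0,0,0,0,0,0,0,0,0]

```text
clock: 20.82
tool_pos: [0.4472, 0.0582, 0.125]
eef_rot: [0.995, -0.053, -0.079, -0.005]
contact_force: [-0.3, -0.0, -2.0]
opening: 0.199
```

```bash
python3 - <<'E'
from h import *
now(); pin()
P=[]
for n in ['scene','side']:
    p=snapshot(n); L=loc(cloud(p)[0])
    q=L[(L[:,2]>.036)&(L[:,2]<.07)&(L[:,0]>-.004)&(L[:,0]<.04)&(L[:,1]<.03)&(L[:,1]>-.04)]
    print('hook',len(q),np.median(q,0).round(4),np.percentile(q,[5,95],axis=0).round(3).tolist())
rows([((.003,-.055,.05),0,.16,4)])
E
```

```text
t 20.82 tcp [0.4472 0.0582 0.125 ] hook box mm [  1.2 -18.3  49.5] yaw-box 0.0012 dip 0.159 F [-0.33 -0.   -1.99] Mo [ 0.04  -0.106 -0.02 ] open 0.199
scene pin 23 [-0.0103 -0.001   0.0731]
side pin 23 [-0.0184  0.0025  0.0757]
hook 33 [ 0.0055 -0.007   0.0497] [[-0.002, -0.021, 0.046], [0.009, 0.011, 0.054]]
hook 22 [0.0007 0.0047 0.0533] [[-0.003, -0.019, 0.049], [0.007, 0.015, 0.056]]
[0.041, 0.91, -0.022, -0.001, -0.0, 0.0]
[0.041, 0.91, -0.022, -0.001, -0.0, 0.0]
[0.042, 0.91, -0.021, -0.001, -0.0, 0.0]
[0.042, 0.91, -0.021, -0.001, -0.0, 0.0]
-> tcp [0.445 0.022 0.126]
```

>>> carry_out:
  motion: [0.05,0.9,-0.02,0,0,0,0.05,0.9,-0.02,0,0,0,0.05,0.9,-0.02,0,0,0,0.05,0.95,-0.02,0,0,0,0,0,0,0,0,0]

```text
clock: 21.65
tool_pos: [0.4455, 0.0205, 0.1255]
eef_rot: [0.995, -0.054, -0.079, -0.005]
contact_force: [-0.2, -0.0, -1.1]
opening: 0.195
```

```bash
python3 - <<'E'
from h import *
now(); pin()
a=rows([((-.05,-.055,.05),0,.23,3),((-.11,-.055,.05),0,.3,3)])
rows([((-.12,-.055,.16),0,.3,3)],a)
E
```

```text
t 21.65 tcp [0.4455 0.0205 0.1255] hook box mm [  3.6 -56.3  50.1] yaw-box -0.0008 dip 0.159 F [-0.16 -0.04 -1.06] Mo [ 0.027 -0.142 -0.029] open 0.195
scene pin 22 [-0.0102 -0.0027  0.0773]
side pin 24 [-0.0194  0.0037  0.0731]
[-1.632, -0.003, -0.136, -0.001, -0.024, 0.0]
[-1.635, -0.003, -0.097, -0.001, -0.024, 0.0]
[-1.637, -0.002, -0.059, -0.001, -0.024, 0.0]
-> tcp [0.398 0.027 0.137]
[-1.822, 0.0, 0.043, -0.0, -0.023, 0.0]
[-1.82, 0.0, 0.086, -0.0, -0.023, 0.0]
[-1.818, 0.0, 0.128, -0.0, -0.023, 0.0]
-> tcp [0.345 0.033 0.148]
[-1.402, 0.0, -3.404, -0.0, 0.0, 0.0]
[-1.402, 0.0, -3.404, -0.0, 0.0, 0.0]
[-1.402, 0.0, -3.404, -0.0, 0.0, 0.0]
-> tcp [0.335 0.034 0.258]
```

>>> carry_out:
  motion: [-1.63,0,-0.14,0,-0.024,0,-1.63,0,-0.1,0,-0.024,0,-1.64,0,-0.06,0,-0.024,0,-1.8,0,0.04,0,-0.023,0,-1.8,0,0.08,0,-0.023,0,-1.4,0,0.1,0,-0.023,0,0,0,0,0,0,0]

```text
clock: 22.62
tool_pos: [0.3486, 0.0319, 0.1478]
eef_rot: [0.987, -0.053, -0.15, -0.009]
contact_force: [0.8, 0.4, -0.5]
opening: 0.198
```

>>> carry_out:
  motion: [-1.5,0,-3.4,0,0,0,-1.5,0,-3.4,0,0,0,-1.4,0,-3.4,0,0,0,0,0,0,0,0,0]

```text
clock: 23.12
tool_pos: [0.3388, 0.0328, 0.2593]
eef_rot: [0.988, -0.052, -0.147, -0.01]
contact_force: [0.3, -0.2, -1.2]
opening: 0.2
```

```bash
cat >> h.py <<'E'
def rows_to(pos,yaw,n,start=None):
    s=monitor.get_state(); p=s['tool_pos']; M=R.from_quat(s['eef_rot']).as_matrix()
    if start is not None: p,M=start
    T=np.array([[np.cos(yaw),np.sin(yaw),0],[np.sin(yaw),-np.cos(yaw),0],[0,0,-1]])
    rv=R.from_matrix(M.T@T).as_rotvec()/n; st=R.from_rotvec(rv).as_matrix()
    for i in range(n):
        d=M.T@(np.array(pos)-p)/(n-i); print(np.r_[d*100,rv].round(3).tolist()); p=p+M@d; M=M@st
    return p,M
E
python3 - <<'E'
from h import *
now(); pin()
for n in ['scene','side']:
    L=loc(cloud(snapshot(n))[0])
    h=L[(L[:,2]>.115)&(L[:,2]<.19)&(L[:,0]>-.2)&(L[:,0]<-.05)&(np.abs(L[:,1]+.03)<.09)]
    hk=h[(h[:,1]>-.045)&(h[:,1]<-.015)&(h[:,0]>-.14)]; rd=h[(h[:,1]<-.047)]
    if len(hk): print('hook bend pts',len(hk),np.median(hk,0).round(4))
    for k in (-.13,-.15,-.17,-.19): 
        q=rd[np.abs(rd[:,0]-k)<.008]; print(k,len(q),np.median(q,0).round(4) if len(q) else '')
rows_to([.4784,-.3050,.185],.2167,9)
E
```

```text
t 23.12 tcp [0.3388 0.0328 0.2593] hook box mm [-115.6  -55.   161.7] yaw-box 0.0022 dip 0.295 F [ 0.34 -0.24 -1.23] Mo [-0.005 -0.33   0.018] open 0.2
scene pin 24 [-0.0095 -0.0025  0.0768]
side pin 24 [-0.0189  0.0022  0.0717]
hook bend pts 16 [-0.111  -0.0329  0.1599]
-0.13 16 [-0.1301 -0.057   0.1653]
-0.15 13 [-0.1499 -0.0557  0.1724]
-0.17 16 [-0.17   -0.0558  0.1772]
-0.19 11 [-0.1902 -0.0565  0.1828]
hook bend pts 29 [-0.1168 -0.0312  0.1611]
-0.13 11 [-0.1297 -0.0515  0.1655]
-0.15 0 
-0.17 0 
-0.19 0 
[2.103, 3.569, 0.18, -0.006, 0.033, -0.036]
[1.967, 3.641, 0.268, -0.006, 0.033, -0.036]
[1.826, 3.706, 0.351, -0.006, 0.033, -0.036]
[1.68, 3.767, 0.43, -0.006, 0.033, -0.036]
[1.529, 3.821, 0.505, -0.006, 0.033, -0.036]
[1.374, 3.87, 0.575, -0.006, 0.033, -0.036]
[1.216, 3.912, 0.639, -0.006, 0.033, -0.036]
[1.054, 3.949, 0.699, -0.006, 0.033, -0.036]
[0.888, 3.979, 0.754, -0.006, 0.033, -0.036]
```

Gate stays open (pin unchanged), and the rod is still where expected in the grip. Return above the rest.

>>> carry_out:
  motion: [2.1,3.57,0.18,-0.006,0.033,-0.036,1.97,3.64,0.27,-0.006,0.033,-0.036,1.83,3.71,0.35,-0.006,0.033,-0.036,1.68,3.77,0.43,-0.006,0.033,-0.036,1.53,3.82,0.5,-0.006,0.033,-0.036,1.37,3.87,0.58,-0.006,0.033,-0.036,1.22,3.91,0.64,-0.006,0.033,-0.036,1.05,3.95,0.7,-0.006,0.033,-0.036]

```text
clock: 24.32
tool_pos: [0.4631, -0.2684, 0.1921]
eef_rot: [0.996, 0.093, -0.017, -0.001]
contact_force: [1.0, 0.6, -0.8]
opening: 0.2
```

>>> carry_out:
  motion: [0.89,3.98,0.75,-0.006,0.033,-0.036,0,0,0,0,0,0,0,0,0,0,0,0]

```text
clock: 24.7
tool_pos: [0.4782, -0.304, 0.1848]
eef_rot: [0.994, 0.11, -0.001, -0.0]
contact_force: [-0.2, -0.3, -0.5]
opening: 0.196
```

```bash
python3 - <<'E'
from h import *
now()
rows_to([.4784,-.3050,.1],.2167,3)
rows_to([.4784,-.3050,.1],.2136,1)
w=snapshot('wrist'); P,_=cloud(w); O=np.array([.5032,-.2964])
u=np.array([np.cos(.2136),np.sin(.2136)]);n=np.array([-u[1],u[0]]); A=P[:,:2]-O; a=A@u;b=A@n
for lo,hi in [(-.12,-.1),(-.1,-.08),(-.08,-.06),(-.02,0),(0,.01),(.01,.02),(.035,.05),(.05,.065)]:
    m=(a>lo)&(a<hi)&(P[:,2]>.125)&(P[:,2]<.17)&(np.abs(b)<.02)
    if m.sum(): print(lo,m.sum(),b[m].min().round(4),b[m].max().round(4),np.median(P[m,2]).round(4))
for name in ['scene','side']:
    handle(snapshot(name),.14,.157)
E
```

```text
t 24.7 tcp [ 0.4782 -0.304   0.1848] hook box mm [  71.1 -317.9  136.6] yaw-box 0.3277 dip 0.003 F [-0.19 -0.33 -0.49] Mo [ 0.065  0.04  -0.023] open 0.196
[0.007, 0.036, 2.826, -0.0, 0.001, 0.001]
[0.004, 0.035, 2.826, -0.0, 0.001, 0.001]
[0.002, 0.034, 2.826, -0.0, 0.001, 0.001]
[0.02, 0.107, 8.477, -0.001, 0.003, 0.007]
-0.08 795 -0.0108 0.0069 0.1483
-0.02 5556 -0.02 0.02 0.1483
0 1234 -0.0097 0.0085 0.1479
0.01 1233 -0.0092 0.008 0.143
0.035 931 -0.004 0.004 0.1401
0.05 1023 -0.0038 0.0043 0.1399
N 120 mean [ 0.5024 -0.3037  0.1459] rect [ 0.5118 -0.3061] [0.0507 0.0617] yaw 0.6457 s [-0.0334 -0.0306 -0.0006  0.0383  0.0408]
N 128 mean [ 0.4408 -0.3086  0.1479] rect [ 0.4427 -0.3121] [0.0563 0.0343] yaw 0.2403 s [-0.027  -0.0266 -0.0005  0.0286  0.029 ]
```

>>> carry_out:
  motion: [0,0.1,2,0,0.002,0.012,0.02,0,3,0,0,0,0,0,3,0,0,0,0,0,0.6,0,0,0,0,0,0,0,0,0]

```text
clock: 25.48
tool_pos: [0.4798, -0.3058, 0.1005]
eef_rot: [0.995, 0.104, 0.001, 0.001]
contact_force: [0.3, -0.4, -1.3]
opening: 0.199
```

```bash
python3 - <<'E'
from h import *
now()
rows_to([.4784,-.3050,.0887],.2136,1)
w=snapshot('wrist'); save(w,'w7.png'); P,_=cloud(w); O=np.array([.5032,-.2964])
u=np.array([np.cos(.2136),np.sin(.2136)]);n=np.array([-u[1],u[0]]); A=P[:,:2]-O; a=A@u;b=A@n
for lo,hi in [(-.08,-.06),(.0,.01),(.02,.035),(.035,.05),(.05,.065)]:
    m=(a>lo)&(a<hi)&(P[:,2]>.049)&(P[:,2]<.07)&(np.abs(b)<.012)
    if m.sum(): print(lo,m.sum(),b[m].min().round(4),b[m].max().round(4),np.median(P[m,2]).round(4))
E
```

```text
t 25.48 tcp [ 0.4798 -0.3058  0.1005] hook box mm [  73.7 -321.5   53.1] yaw-box 0.3166 dip -0.001 F [ 0.26 -0.36 -1.34] Mo [-0.001  0.042 -0.007] open 0.199
[-0.119, -0.109, 1.18, 0.002, -0.001, -0.004]
-0.08 657 -0.0119 0.0044 0.0641
0.0 1122 -0.0118 0.0049 0.064
0.02 941 -0.011 0.0026 0.0564
0.035 910 -0.0078 0.0001 0.0563
0.05 1022 -0.0078 0.0002 0.0563
```

View pics/w7.png

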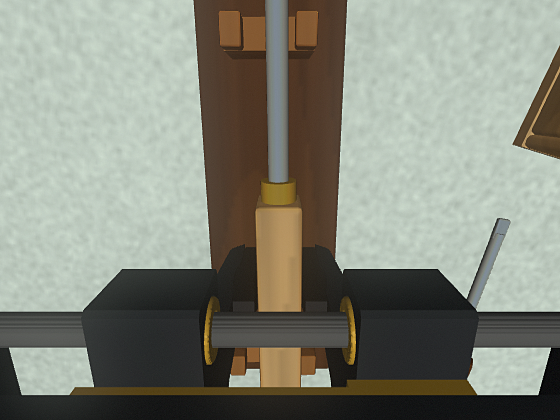

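The wrist view shows the rod over the front notch (cheeks at cols 220–243 and 296–317, rod at 277), ~2–3 mm right of centre. Shift left 1.5 mm and 1.2 mm back, then lower.

>>> carry_out:
  motion: [-0.12,-0.15,0,0,0,-0.003,0,0,0.6,0,0,0,0,0,0.3,0,0,0,0,0,0,0,0,0]

```text
clock: 26.02
tool_pos: [0.478, -0.3048, 0.0909]
eef_rot: [0.994, 0.106, 0.001, 0.001]
contact_force: [-0.1, 0.3, -1.5]
opening: 0.197
```

>>> carry_out:
  motion: [0,0,0.1,0,0,0,0,0,0.1,0,0,0,0,0,0,0,0,0]

```text
clock: 26.4
tool_pos: [0.4781, -0.3049, 0.0891]
eef_rot: [0.994, 0.106, 0.001, 0.001]
contact_force: [0.1, -0.5, -0.4]
opening: 0.199
```

```bash
python3 - <<'E'
from h import *
now()
rows_to([.4784,-.3050,.0887],.2136,1)
w=snapshot('wrist'); save(w,'w8.png'); P,_=cloud(w); O=np.array([.5032,-.2964])
u=np.array([np.cos(.2136),np.sin(.2136)]);n=np.array([-u[1],u[0]]); A=P[:,:2]-O; a=A@u;b=A@n
for lo,hi in [(-.08,-.06),(.0,.01),(.02,.035),(.035,.05),(.05,.065)]:
    m=(a>lo)&(a<hi)&(P[:,2]>.046)&(P[:,2]<.07)&(np.abs(b)<.012)
    if m.sum(): print(lo,m.sum(),b[m].min().round(4),b[m].max().round(4),np.median(P[m,2]).round(4))
E
```

```text
t 26.4 tcp [ 0.4781 -0.3049  0.0891] hook box mm [  71.8 -320.3   41.7] yaw-box 0.319 dip -0.001 F [ 0.09 -0.47 -0.43] Mo [ 0.042 -0.002 -0.011] open 0.199
[0.023, 0.014, 0.041, 0.002, -0.001, -0.002]
-0.08 840 -0.0117 0.0059 0.0523
0.0 1240 -0.0114 0.0066 0.0521
0.02 20 -0.0034 -0.0008 0.0461
0.035 33 -0.0037 -0.0005 0.0463
0.05 28 -0.0044 0.0001 0.0463
```

>>> carry_out:
  motion: [0,0,0.05,0,0,0,0,0,0.05,0,0,0,0,0,0,0,0,0]

```text
clock: 26.82
tool_pos: [0.4782, -0.305, 0.0887]
eef_rot: [0.994, 0.106, 0.001, 0.001]
contact_force: [-1.4, 0.6, 4.7]
opening: 0.197
```

Contact at the same height as at the pick (0.0887, 4.7 N against 4.1 N then). Release and rise.

>>> carry_out:
  motion: [0,0,0,0,0,0,0,0,0,0,0,0,0,0,0,0,0,0,0,0,0,0]
  hand: 5

```text
$.motion: bad value
```

>>> carry_out:
  motion: [0,0,0,0,0,0,0,0,0,0,0,0,0,0,0,0,0,0,0,0,0,0,0,0]
  hand: 5

```text
clock: 27.32
tool_pos: [0.4782, -0.3049, 0.0881]
eef_rot: [0.994, 0.106, 0.001, 0.001]
contact_force: [0.6, 0.0, -0.0]
opening: 0.565
```

>>> carry_out:
  motion: [0,0,-1,0,0,0,0,0,-3,0,0,0,-1,0,-5,0,0,0,-1,0,-5,0,0,0,-1,0,-5,0,0,0,0,0,0,0,0,0]

```text
clock: 28.08
tool_pos: [0.4488, -0.3126, 0.2824]
eef_rot: [0.994, 0.105, 0.004, 0.004]
contact_force: [0.6, -0.8, -0.2]
opening: 0.568
```

```bash
python3 - <<'E'
from h import *
now(); pin()
w=snapshot('wrist'); save(w,'w9.png'); handle(w)
P,_=cloud(w); O=np.array([.5032,-.2964])
u=np.array([np.cos(.2136),np.sin(.2136)]);n=np.array([-u[1],u[0]]); A=P[:,:2]-O; a=A@u;b=A@n
for lo,hi in [(-.08,-.06),(-.04,-.02),(.02,.035),(.05,.065),(.1,.12)]:
    m=(a>lo)&(a<hi)&(P[:,2]>.044)&(P[:,2]<.07)&(np.abs(b)<.012)
    if m.sum(): print(lo,m.sum(),b[m].min().round(4),b[m].max().round(4),np.median(P[m,2]).round(4))
for k in ['scene','side']:
    p=snapshot(k); handle(p)
    for t in ['jar','blank','scriber','bowl','cup','pliers','beadbox']:
        for r in finder.masks_of(p,t)[:1]:
            c,_=cloud(p,r['pixels']); print(t,round(r['p'],2),np.median(c,0).round(3))
E
```

```text
t 28.07 tcp [ 0.4488 -0.3126  0.2824] hook box mm [  43.9 -331.7  236. ] yaw-box 0.3173 dip -0.007 F [ 0.59 -0.8  -0.25] Mo [-0.002  0.012  0.07 ] open 0.568
scene pin 22 [-0.0109 -0.0014  0.0757]
side pin 23 [-0.0182  0.0025  0.0752]
N 2083 mean [ 0.4671 -0.3064  0.0507] rect [ 0.467  -0.3062] [0.1055 0.0175] yaw 0.22 s [-0.0529 -0.0508  0.0014  0.0467  0.0526]
-0.08 386 -0.0108 0.0064 0.0508
-0.04 430 -0.0106 0.0069 0.0508
0.02 25 -0.0041 0.0012 0.0443
0.05 22 -0.0032 0.0011 0.0442
N 192 mean [ 0.4701 -0.31    0.0513] rect [ 0.4749 -0.3077] [0.1176 0.0208] yaw 0.2082 s [-0.0536 -0.0508 -0.001   0.0568  0.064 ]
jar 0.89 [0.636 0.422 0.047]
blank 0.5 [ 0.398 -0.114  0.016]
scriber 0.73 [ 0.407 -0.427  0.021]
cup 0.74 [0.637 0.422 0.048]
pliers 0.82 [0.424 0.313 0.009]
beadbox 0.59 [ 0.639 -0.486  0.012]
N 167 mean [ 0.4642 -0.3059  0.0522] rect [ 0.4766 -0.3058] [0.1249 0.0257] yaw 0.2209 s [-0.0503 -0.0492 -0.0032  0.0648  0.0746]
jar 0.26 [ 0.48  -0.302  0.046]
blank 0.6 [ 0.385 -0.101  0.018]
scriber 0.48 [ 0.389 -0.416  0.022]
bowl 0.84 [0.556 0.367 0.021]
cup 0.78 [0.451 0.429 0.056]
pliers 0.69 [0.428 0.32  0.013]
beadbox 0.64 [ 0.628 -0.472  0.02 ]
```

View pics/w9.png

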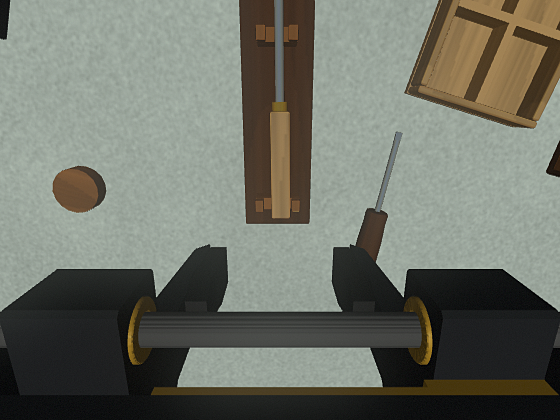

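The wrist view shows the rod in both notches (handle col 280 between rear cheeks 256–299, rod col 279 between front cheeks 256–298), and nothing else has moved. Handing in.

```bash
python3 -c "
from h import *
print(workorder.finish_job()); now()"
```

```text
the job is handed in; nothing more can be done
None
the job is handed in; nothing more can be done
```

I drew the gate fully open to its stop with the hooked rod, laid the rod back in its rest, and handed the job in at about 28 s of the allowed 64 s. The hand-in gave no verdict.

- **Gate:** it dragged at about 4 N and met its stop after about 44 mm of travel, measured at the pin. At the stop I held the pull for about 1.6 s. The first reading was 16.1 N, then 14.6 to 15.4 N. The highest total force I read at the wrist was about 17 N, including roughly 1.6 N of rod weight. Forces were read only at the end of each move, so brief peaks between readings were not seen.
- **After backing off:** the pin had not moved, within about 1 mm, so the gate stayed open.
- **Rod:** it touched down at the same height as at the pick-up (0.0887 m). The last wrist picture shows it in both notches, within about 2 mm and 0.01 rad of where it lay.
- **Bystanders:** those I could compare from the same camera before and after were unchanged within measurement noise. The finder mistook some things, such as the jar for the cup.

**What disagreed:** my picture estimate put the stop about 37 mm from the start, against about 44 mm by feel. The measurement at the stop then showed the gate plate against the stop block. Close to the stop the arm reached two joint limits, so I dipped the rod tip slightly to finish the pull.

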